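# Lay out the kit for the next radio

### The job

Lay out the parts for the next radio: stand the bulb holder on the cork pad in front of the brass test jig, stand the chassis bracket on the cork pad between the jig and the radio housing with the aluminium coil can upright on top of it, and lay the gold dial plate flat on the cork pad in front of the housing, its long sides parallel to the housing's long sides, with the tuning knob sitting on top of it. Centre each part on whatever carries it, keep every part the way up it stands now, and set parts down rather than dropping them. Leave the screwdriver and the steel tin where they are.

Things in the scene. Friction and masses are not known exactly. Their poses are not given: they have to be found in the camera images.
- jig: Fixed test station: dark steel base board with an 80 mm square cork pad (top 12 mm above the bench) at its end nearer the robot; behind it a grey block topped by a brass bayonet socket, 95 mm high, its face 110 mm beyond the pad centre. Origin: centre of the cork pad in plan, at bench level; x from pad to block, z up. Left or right of the middle; place and yaw vary.
- housing: Fixed, on the other side from the jig: plywood board with an 80 mm square cork pad (top 12 mm above the bench) at its end nearer the robot; behind it lies the tan radio housing, 140 mm (x) by 220 mm (y, long sides), top at 66 mm, its face 115 mm beyond the pad centre. Origin: centre of the cork pad in plan, at bench level; x from pad to housing, z up.
- mid_pad: Fixed cork pad 80 x 80 mm on an 84 mm square dark steel plate, top 12 mm above the bench, between the jig station and the housing station. Origin: its centre in plan, at bench level; z up.
- bracket: Loose steel chassis bracket, an upside-down channel of 3 mm sheet: flat top 44 mm (x) by 64 mm (y), 30 mm high, its two legs being walls that run the whole length along y at x = +-20.5 mm. Stands on its legs. About 0.12 kg. Origin: centre of its footprint at the underside; z up. Grip it across the 44 mm (along its x).
- can: Loose aluminium coil can, a square box 32 x 32 mm, 50 mm high, standing upright, with a small dark disc on top. About 0.045 kg. Origin: centre of its underside; z up.
- dial_plate: Loose gold anodized dial plate with a deep rim, a flat block 46 mm (x) by 100 mm (y), 12 mm thick, lying flat, fine dark tick marks on top. About 0.10 kg. Origin: centre of its underside; y along its long sides, z up. Grip it across the 46 mm (along its x).
- knob: Loose ivory tuning knob with a brass disc in its top: round, 26 mm high, foot flange 44 mm in diameter and 5 mm high, body above it 38 mm tapering to 36 mm in diameter. About 0.03 kg. Stands on its flange. Origin: centre of its underside; z up.
- holder: Loose bulb holder: a round black foot 44 mm in diameter and 7 mm high carrying a brass tube 34 mm in outer diameter, open at the top; 42 mm high in all. About 0.05 kg. Stands on its foot. Origin: centre of its underside; z up.
- screwdriver: Bystander: loose screwdriver, 190 mm long, lying along its x far to one side. Leave it.
- tin: Bystander: loose closed steel tin, 66 mm in diameter, 60 mm high, standing far to the other side. Origin: centre of its underside. Leave it.
There are look-alikes about, which are no part of the job. There is more than one size of the holder; the one meant has the size given above. What is shaped like the can but turquoise is not meant.

How it is judged:
At the end, for the whole second after the job is handed in: All upright (0.1 rad), at rest, resting on their carriers (height 4 mm): holder on jig pad, bracket on middle pad, dial plate on housing pad, each within 13 mm of centre; plate parallel to housing within 0.2 rad; can on bracket and knob on plate, within 10 mm of centre (horizontal distance between holder and jig below 0.013 m and z of holder in the frame of jig between 0.008 and 0.016 m and angle between each of holder, bracket, can, dial_plate, knob's own z axis and vertical below 0.1 rad and linear speed of each of holder, bracket, can, dial_plate, knob below 0.02 m/s and horizontal distance between bracket and mid_pad below 0.013 m and z of bracket in the frame of mid_pad between 0.008 and 0.016 m and horizontal distance between can and bracket below 0.01 m and z of can in the frame of bracket between 0.026 and 0.034 m and horizontal distance between dial_plate and housing below 0.013 m and z of dial_plate in the frame of housing between 0.008 and 0.016 m and horizontal distance between knob and dial_plate below 0.01 m and z of knob in the frame of dial_plate between 0.008 and 0.016 m and angle between the y axis of dial_plate and the y axis of housing, either way round below 0.2 rad); the robot touches nothing.
It fails at once if the screwdriver or the tin is moved more than 30 mm (distance of any of screwdriver, tin from where it was at the start of the episode above 0.03 m).
It fails at once if a part is dropped (moves faster than 0.6 m/s, a fall of about 18 mm, with no finger touching it) ((linear speed of bracket above 0.6 m/s and contact force between the fingers and bracket below 0.01 N) or (linear speed of can above 0.6 m/s and contact force between the fingers and can below 0.01 N) or (linear speed of dial_plate above 0.6 m/s and contact force between the fingers and dial_plate below 0.01 N) or (linear speed of knob above 0.6 m/s and contact force between the fingers and knob below 0.01 N) or (linear speed of holder above 0.6 m/s and contact force between the fingers and holder below 0.01 N)).
It also fails if it takes over 136 s, if anything falls off the work surface, if the arm or the gripper's body presses on something with over 40 N, if the wrist force passes 120 N, or if a joint passes its speed limit or range.

### The arm

A 6-joint arm with a two-finger parallel gripper is mounted at the origin on the work surface. World frame = base frame: x ahead of the robot, y to its left, z up, the work surface at z = 0. Lengths are in m, angles in rad, forces in N, time in s.
With the tool pointing down it reaches from about 0.375 to 0.75 m from the base axis. Payload 9 kg.
Tool frame: the origin (TCP) lies midway between the tips of the shut fingers; the grasp point (between the pads) lies 19 mm behind it; z points along the fingers, y is the line along which they close (so a half turn about z gives the same grasp; the last joint's range is limited). The gripper opens to 85 mm and grips with 20 to 120 N. Pads are 22 mm wide; open, the fingers measure 114 mm over their backs; the gripper's body (76 mm by 85 mm) begins 54 mm behind the grasp point. The pads swing forward as they close: fully open they stand 13 mm farther back than shut.
Start: joints at [-1.398, 0.104, 0.097, 1.564, 0, 1.353], TCP at [0.229, -0.555, 0.231] pointing down, gripper open.
Joint ranges: [-2.99, 2.99], [-0.84, 1.86], [-1.1, 1.16], [-1.84, 2.11], [-1.51, 1.56], [-3.14, 3.14]. Speed limits (rad/s): [2.22, 2.22, 2.57, 3.14, 3.14, 3.14].

### API

Orientations are given as a unit quaternion [x, y, z, w].
In Python, from bench import r gives the robot as it stands.
- The arm moves only by the shell command python3 -m inch 'ROWS' [OPENING] [FORCE]. ROWS is JSON, a list that holds one entry, the list of rows, each a list of 6 numbers: the shift along the tool's x, y, z in units of 60 mm (1.0 is 60 mm), then the turn, a rotation vector about the tool's x, y, z in units of 6 degrees (1.0 is 6 degrees). A call has 1 to 8 rows; each row shifts and turns the commanded pose from where the row before left it, along the tool's axes as they then stand; what a row does not reach is not made up. A row lasts 1/8 s, in which the tool goes at most 62.5 mm and 10.7 degrees, less where a joint would pass 70% of its speed; a pose out of reach is approached as far as the arm can. A call is refused whole if a number of a shift passes 1 or a number of a turn 1, either way. A call with a gripper value outside its range is refused whole. OPENING is the finger opening in mm, from 0 to 85.4, set as the call begins (- or left out, the last holds). The fingers move at their own pace and stop on an object; FORCE is the grip in N (left out, the last holds). Time passes only in rows, so rows that do not move let the fingers close. It gives the time, the measured TCP pose, the force, the opening and the grip force at its end, in the units of the state.
- r.state(): the state, without advancing time (a new reading comes with each control period).
- r.read_camera(name): name is "scene" or "top" or "wrist"; returns the picture (480x640x3 uint8, red, green, blue); there is no depth.
- r.get_calibration(name): a dict with "fx", "fy", "cx", "cy" (pixels), "R" (3x3) and "t" (3): a world point X has camera coordinates R X + t. Camera axes: x right, y down, z forward; pixel columns grow to the right and rows downward; lengths in m; the calibration is good to about 2 mm. The wrist camera is an equidistant fisheye: a pixel r from the principal point sees the ray r / f radians off the axis. A picture is of the moment at which its call begins: read the wrist's pose just before it. get_calibration takes no time and is no camera call; for the wrist camera it gives the pose at the moment of the call.
- r.sign_off(): hands the job in; it is judged then, once.
The state is a dict: "time_s": time; "joint_positions": joint angles; "joint_vel": joint speeds; "joint_efforts": joint torques, N m; "tool_pos": TCP position; "ee_rot": TCP orientation; "contact_force": force on the tool from outside, world axes, zero at the start; "torque": the same for the moment, N m; "width": opening from 0.0 (shut) to 1.0 (fully open); "grasp_force": force on a finger pad.
Only numpy, scipy, OpenCV 4.12 (cv2) and the standard library are available. Lean on these libraries where they do the work, as an engineer would, in place of code of your own. Each camera call takes 0.05 s, during which the arm holds its last target. There are 200 camera calls.

## Working session

There is one attempt and no reset: what is moved stays moved. The work goes in short steps, Python scripts to look and compute and a shell command to move; the robot and the scene stay as the last step left them, time stands still between calls to the robot, and variables do not carry over. Pictures are saved under pics/ and viewed, at most 14 in all, crops included, and the job is handed in when it is done.

```bash
ls; mkdir -p pics; python3 - <<'E'
from bench import r
import cv2
for n in("scene","top"):
    cv2.imwrite(f"pics/{n}0.png",r.read_camera(n)[:,:,::-1])
    c=r.get_calibration(n);print(n,c)
s=r.state();print(s)
E
```

```text
pics
scene {'fx': 564.0843252877537, 'fy': 564.0843252877537, 'cx': 329.09347084223174, 'cy': 237.40537465855493, 'R': array([[-0.62817587,  0.7779835 , -0.01169368],
       [ 0.67211366,  0.53499799, -0.5118988 ],
       [-0.39199272, -0.32942195, -0.85896617]]), 't': array([ 0.31233025, -0.32236749,  1.71799408])}
top {'fx': 494.2121996586601, 'fy': 494.2121996586601, 'cx': 320.82551636888695, 'cy': 238.60391616438818, 'R': array([[-0.02420211, -0.99964469, -0.01116952],
       [-0.99125484,  0.02544579, -0.12948499],
       [ 0.1297232 ,  0.00793803, -0.99151847]]), 't': array([0.02114891, 0.53314036, 1.15982774])}
{'time_s': 0.1, 'joint_positions': array([-1.39769601e+00,  1.04629571e-01,  9.65624734e-02,  1.56390716e+00,
        9.66481638e-06,  1.35309735e+00]), 'joint_vel': array([ 0.00036897, -0.00218064,  0.00380527,  0.00174286, -0.0004534 ,
       -0.00067276]), 'joint_efforts': array([ 6.17998638e-03, -5.58210182e+01,  5.04719138e+01,  1.28885478e-02,
       -3.33337239e-04, -4.07593532e-06]), 'tool_pos': array([ 0.22851681, -0.55446117,  0.23061445]), 'ee_rot': array([ 9.80969984e-01,  1.94158555e-01,  1.79636285e-05, -5.88710214e-04]), 'contact_force': array([0.0084014 , 0.29509398, 0.10886829]), 'torque': array([ 0.02204594,  0.01089843, -0.02721958]), 'grasp_force': 0.0, 'width': 1.0029264797681836}
```

View pics/top0.png

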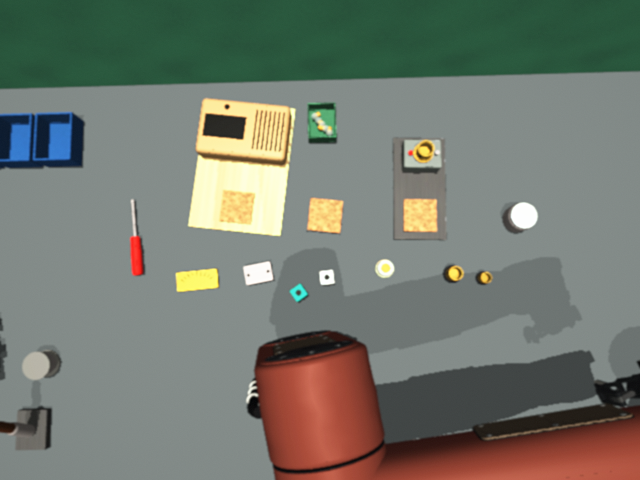

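View pics/scene0.png

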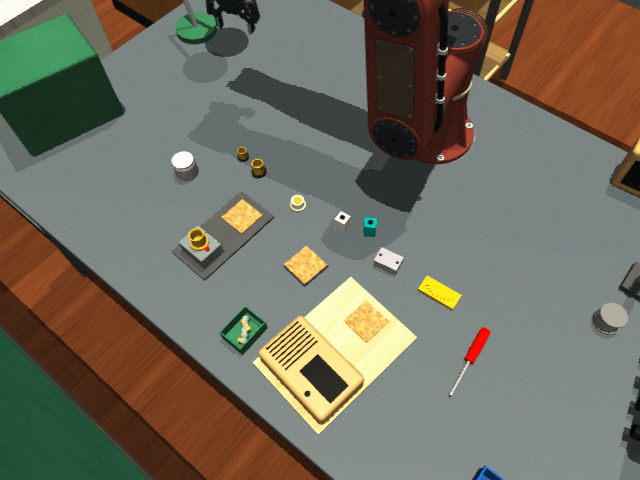

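The top view shows the jig pad (421,215), mid pad (325,215) and housing pad (237,207). The parts are the plate (197,280), bracket (258,273), can (327,277), turquoise look-alike (299,293) and knob (385,268). There are two holders, at (455,273) and (485,278). In the scene view those holders are at (258,167) and (242,154). Next I'll segment and triangulate these, and enlarge the candidates.

```bash
cat > h.py <<'E'
import numpy as np,cv2
from bench import r
def ray(c,uv):
    d=np.array([(uv[0]-c["cx"])/c["fx"],(uv[1]-c["cy"])/c["fy"],1.]);R=np.array(c["R"])
    return -R.T@np.array(c["t"]),R.T@d/np.linalg.norm(d)
def fray(c,uv):
    x,y=uv[0]-c["cx"],uv[1]-c["cy"];rr=np.hypot(x,y);th=rr/c["fx"]
    d=np.array([np.sin(th)*x/max(rr,1e-9),np.sin(th)*y/max(rr,1e-9),np.cos(th)]);R=np.array(c["R"])
    return -R.T@np.array(c["t"]),R.T@d
def onz(o,d,z): return (o+d*(z-o[2])/d[2])
def tri(rays):
    A=sum(np.eye(3)-np.outer(d,d) for o,d in rays);b=sum((np.eye(3)-np.outer(d,d))@o for o,d in rays)
    X=np.linalg.solve(A,b);return X,max(np.linalg.norm(np.cross(X-o,d)) for o,d in rays)
def blobs(hsv,lo,hi,amin=20):
    m=cv2.inRange(hsv,np.array(lo),np.array(hi));m=cv2.morphologyEx(m,cv2.MORPH_CLOSE,np.ones((3,3)))
    cs,_=cv2.findContours(m,cv2.RETR_EXTERNAL,cv2.CHAIN_APPROX_NONE)
    return [c for c in cs if cv2.contourArea(c)>amin]
E
python3 - <<'E'
from h import *
T=cv2.imread("pics/top0.png");S=cv2.imread("pics/scene0.png")
R=lambda i,x,y,w,h,k:cv2.resize(i[y:y+h,x:x+w],None,fx=k,fy=k,interpolation=cv2.INTER_CUBIC)
cv2.imwrite("pics/crop1.png",np.vstack([np.hstack([R(T,435,255,66,40,6),R(S,220,140,66,40,6)]),np.hstack([R(T,280,260,66,45,6),R(S,325,205,66,45,6)])]))
for n,I in(("top",T),("scene",S)):
  h=cv2.cvtColor(I,cv2.COLOR_BGR2HSV);print(n)
  for nm,lo,hi in(("yel/brass",(15,120,80),(32,255,255)),("cork",(5,90,150),(18,190,255)),("white",(0,0,170),(180,70,255)),("grey",(0,0,140),(180,60,170))):
    for c in blobs(h,lo,hi):
      M=cv2.minAreaRect(c);
      if M[0][1]>190 or n=="scene": 
        m=cv2.moments(c);print(nm,np.round([m["m10"]/m["m00"],m["m01"]/m["m00"]],1),"rect",np.round(M[0],1),np.round(M[1],1),round(M[2],1))
E
```

```text
top
yel/brass [485.2 277.3] rect [485.5 277.5] [11. 11.] 90.0
yel/brass [197.  279.8] rect [197.  279.8] [19.6 41.8] 84.1
yel/brass [454.9 273. ] rect [454.5 273. ] [14.8 14.8] 45.0
yel/brass [385.3 267.7] rect [385.3 267.8] [7.1 6.4] 45.0
yel/brass [419.8 215. ] rect [420. 215.] [32. 32.] 90.0
yel/brass [324.8 215.4] rect [324.8 215.2] [32.4 32.2] 5.4
yel/brass [237.2 205.8] rect [236.7 207. ] [30.8 30.7] 5.7
cork [338.5 473.7] rect [329.5 470.5] [17. 73.] 90.0
cork [553.4 466.3] rect [511.  460.5] [ 37. 256.] 90.0
cork [316.6 412.8] rect [316.8 413.4] [104.2  76.4] 79.2
cork [325.8 217.4] rect [324.8 215.1] [33.6 33.1] 5.7
cork [419.6 215. ] rect [420. 215.] [32. 34.] 90.0
white [250.2 391.5] rect [252.3 391.9] [10.4 22. ] 9.5
white [ 35.3 365.4] rect [ 35.  365.5] [24.7 26.2] 45.0
white [326.3 276.8] rect [326.3 276.9] [14.8 14.9] 83.7
white [257.5 272.7] rect [257.4 272.7] [19.6 28.4] 78.7
white [384.3 268.1] rect [384.5 268. ] [18. 19.] 90.0
white [523.9 215. ] rect [524. 215.] [26. 26.] 90.0
white [132.9 217. ] rect [132.7 217. ] [36.2  3.1] 85.8
white [238.2 197. ] rect [238. 
[... 2886 characters left out ...]
 316.7] rect [558.3 313.8] [30.  21.2] 14.9
grey [526.8 304.5] rect [528.5 304. ] [10. 17.] 90.0
grey [400.9 300. ] rect [401.1 300.1] [8.  8.9] 33.7
grey [411.1 292.1] rect [409.8 291.9] [11.6 19.9] 14.0
grey [397.3 283.4] rect [397.9 282.9] [10.   8.5] 23.2
grey [181.9 268.4] rect [181.5 268. ] [13.4  6.4] 45.0
grey [423.8 386.9] rect [366.9 376. ] [542.2 210.4] 4.6
grey [155.5 256.4] rect [155.  255.8] [ 9.8 17.7] 50.7
grey [191.9 250.5] rect [191.7 251.1] [15.5  5.8] 20.0
grey [124.4 252.1] rect [122.9 252.3] [ 8.5 21. ] 63.4
grey [ 87.1 255. ] rect [ 87.3 254. ] [16.3 13.1] 81.3
grey [ 97.8 251.1] rect [ 96.3 251. ] [16.2  9.9] 55.0
grey [ 68.5 242.9] rect [ 68.8 243.2] [16.1  6.7] 56.3
```

View pics/crop1.png

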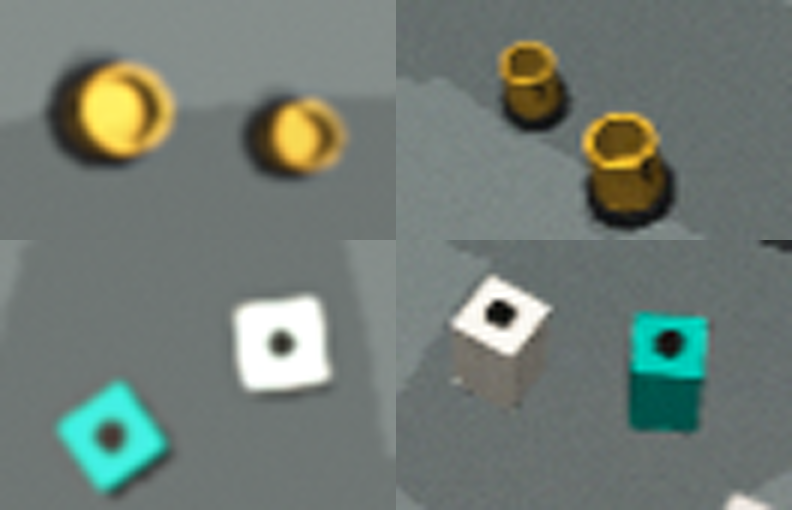

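Holder candidates are top (455,273) with a rim of about 15 px (≈35 mm) and top (485,278) with a rim of 11 px (≈26 mm). The larger one fits the 34 mm tube. Of the can candidates, the bare white/aluminium one at top (327,277) is meant, and the turquoise one at (299,293) is not. The crop confirms both choices. Next is triangulation.

```bash
python3 - <<'E'
from h import *
ct,cs=r.get_calibration("top"),r.get_calibration("scene")
P=dict(holder=((454.9,273),(257.5,163.8)),small=((485.3,277.4),(241.8,150.5)),can=((326.8,277.3),(342.3,217.2)),knob=((385.3,267.7),(297.2,199.8)),plate=((197,279.8),(439.1,292.3)),bracket=((257.4,272.7),(388.4,258.2)),jig=((420,215),(241.4,215.9)),mid=((324.8,215.2),(305.3,264.3)),hous=((236.8,207),(366.1,321)))
for k,(a,b) in P.items():
    X,e=tri([ray(ct,a),ray(cs,b)]);print(k,np.round(X*1000),"resid mm",round(e*1e3,1))
# yaw of long/short edges projected from top
T=cv2.imread("pics/top0.png");h=cv2.cvtColor(T,cv2.COLOR_BGR2HSV)
for nm,lo,hi,z,at in(("plate",(15,120,80),(32,255,255),.012,(197,280)),("bracket",(0,0,170),(180,70,255),.03,(257,273)),("can",(0,0,170),(180,70,255),.05,(326,277)),("jig",(5,90,80),(32,255,255),.012,(420,215)),("mid",(5,90,80),(32,255,255),.012,(325,215)),("hous",(11,110,80),(18,255,255),.012,(237,207))):
    for c in blobs(h,lo,hi):
        if cv2.pointPolygonTest(c,at,False)>=0:
            w=np.array([onz(*ray(ct,p[0]),z)[:2] for p in c])*1000
            M=cv2.minAreaRect(w.astype(np.float32));b=cv2.boxPoints(M);e=[b[1]-b[0],b[2]-b[1]];e=max(e,key=np.linalg.norm)
            print(nm,np.round(M[0],1),np.round(M[1],1),"long edge deg",round(np.degrees(np.arctan2(e[1],e[0])),1))
# housing tan front edge: print from housing wood board corners
E
```

```text
holder [ 442. -308.   39.] resid mm 0.8
small [ 430. -382.   32.] resid mm 0.6
can [438.  -3.  48.] resid mm 1.3
knob [ 459. -145.   26.] resid mm 1.0
plate [443. 315.   8.] resid mm 0.6
bracket [455. 163.  32.] resid mm 0.5
jig [ 589. -238.   11.] resid mm 0.9
mid [594.  -3.  11.] resid mm 0.9
hous [621. 217.   8.] resid mm 1.0
plate [442.8 313. ] [ 48.  102.2] long edge deg -85.5
bracket [455.3 162.3] [47.4 68.2] long edge deg -80.1
can [440.1  -2.9] [34.9 35.2] long edge deg -85.1
jig [ 589.2 -237.8] [83.7 80.4] long edge deg 88.5
mid [595.3  -3.2] [83.3 83.6] long edge deg -7.6
```

```bash
cat > go.py <<'E'
# prints remaining shift (tool axes, units of 60 mm) and turn (units of 6 deg) to x y z[mm] yaw[deg]
import sys,numpy as np
from scipy.spatial.transform import Rotation as Q
from bench import r
s=r.state();R=Q.from_quat(s["ee_rot"]);p=np.array(s["tool_pos"])*1e3
print("t %.1f p %s F %s w %.1fmm g %.1f"%(s["time_s"],np.round(p,1),np.round(s["contact_force"],1),s["width"]*85.4,s["grasp_force"]),"yaw %.1f"%np.degrees(np.arctan2(*R.apply([1,0,0])[1::-1])))
v=list(map(float,sys.argv[1:]))
for i in range(0,len(v),4):
    a=np.radians(v[i+3]);G=Q.from_matrix(np.array([[np.cos(a),np.sin(a),0],[np.sin(a),-np.cos(a),0],[0,0,-1]]))
    print(v[i:i+4],"turn",np.round(np.degrees((R.inv()*G).as_rotvec())/6,2),"shift(now axes)",np.round(R.inv().apply(np.array(v[i:i+3])-p)/60,2),"shift(after turn)",np.round(G.inv().apply(np.array(v[i:i+3])-p)/60,2))
E
python3 -m inch '[[[0,0,0,0,0,-1],[0,0,0,0,0,-1],[0,0,0,0,0,-1],[0,0,0,0,0,-1],[0,0,0,0,0,-1],[0,0,0,0,0,-1],[0,0,0,0,0,-1],[0,0,0,0,0,-1]]]' 65 30
python3 -m inch '[[[0,0,0,0,0,-1],[0,0,0,0,0,-1],[0,0,0,0,0,-1],[0,0,0,0,0,-0.27],[0,0,0,0,0,0]]]'
python3 go.py 442 -308 120 90
```

```text
time_s: 1.1
tool_pos: [0.2285, -0.5546, 0.2308]
ee_rot: [0.816, 0.578, 0.0, -0.0]
contact_force: [0.2, -0.1, -0.3]
width: 0.762
grasp_force: 0.0
time_s: 1.72
tool_pos: [0.2285, -0.5547, 0.2311]
ee_rot: [0.708, 0.707, 0.0, -0.0]
contact_force: [0.4, -0.1, -0.5]
width: 0.761
grasp_force: 0.0
t 1.7 p [ 228.5 -554.7  231.1] F [ 0.4 -0.1 -0.5] w 65.0mm g 0.0 yaw 89.9
[442.0, -308.0, 120.0, 90.0] turn [-0.   -0.   -0.01] shift(now axes) [4.12 3.55 1.85] shift(after turn) [4.11 3.56 1.85]
```

```bash

python3 -m inch '[[[0.6,0.5,0.2,0,0,0],[0.6,0.5,0.2,0,0,0],[0.6,0.5,0.2,0,0,0],[0.6,0.5,0.2,0,0,0],[0.6,0.5,0.2,0,0,0],[0.6,0.5,0.2,0,0,0],[0.51,0.55,0.2,0,0,0],[0,0,0,0,0,0]]]' >/dev/null
python3 - <<'E'
from h import *
c=r.get_calibration("wrist");I=r.read_camera("wrist")[:,:,::-1].copy()
R=np.array(c["R"]);C=-R.T@np.array(c["t"]);print("cam",np.round(C,3),"axis",np.round(R[2],2),c["fx"],c["cx"],c["cy"])
cv2.imwrite("pics/w1.png",I)
E
python3 go.py 442 -308 120 90
```

```text
cam [ 0.443 -0.232  0.289] axis [ 0.   -0.29 -0.96] 371.64829954431775 320.0883865452474 243.75269070664504
t 2.8 p [ 442.  -307.   146.9] F [-0.2 -0.   0.4] w 64.9mm g 0.0 yaw 90.1
[442.0, -308.0, 120.0, 90.0] turn [-0.01 -0.    0.01] shift(now axes) [-0.02  0.    0.45] shift(after turn) [-0.02  0.    0.45]
```

View pics/w1.png

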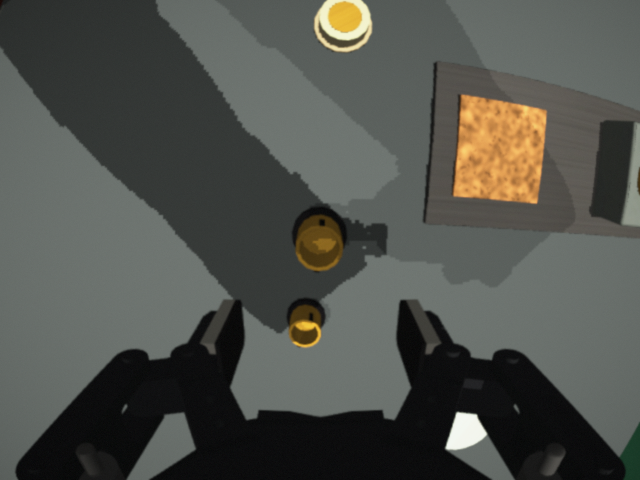

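The wrist view shows the large holder's rim at (319,247), the small one at (305,333), the knob's brass disc at (345,16) and the jig pad with corners (460,94), (547,107), (538,203), (453,194). I'll cross-check these against the triangulation.

```bash
python3 - <<'E'
from h import *
c=r.get_calibration("wrist");ct=r.get_calibration("top")
for n,p,t in(("holder",(319,247),(454.9,273)),("knob",(345,16),(385.3,267.7)),("jig",(499.5,149.5),(420,215))):
    X,e=tri([fray(c,p),ray(ct,t)]);print(n,np.round(X*1e3),round(e*1e3,1),[np.round(onz(*fray(c,p),z)*1e3) for z in(.012,.026,.042)])
for p in((460,94),(547,107),(538,203),(453,194)):print(np.round(onz(*fray(c,p),.012)*1e3))
E
```

```text
holder [ 441. -301.   73.] 0.7 [array([ 441., -321.,   12.]), array([ 441., -316.,   26.]), array([ 441., -311.,   42.])]
knob [ 460. -146.   24.] 0.3 [array([ 460., -142.,   12.]), array([ 459., -147.,   26.]), array([ 458., -152.,   42.])]
jig [ 590. -240.    3.] 0.7 [array([ 585., -239.,   12.]), array([ 578., -239.,   26.]), array([ 570., -238.,   42.])]
[ 549. -198.   12.]
[ 631. -199.   12.]
[ 628. -281.   12.]
[ 547. -277.   12.]
```

```bash

python3 -m inch '[[[-0.04,0,0.5,0,0,0],[0,0,0.5,0,0,0],[0,0,0.5,0,0,0],[0,0,0.3,0,0,0],[0,0,0.25,0,0,0],[0,0,0.23,0,0,0],[0,0,0,0,0,0],[0,0,0,0,0,0]]]' >/dev/null; python3 go.py 441 -309 11 90
python3 -m inch '[[[0,0,0,0,0,0],[0,0,0,0,0,0],[0,0,0,0,0,0],[0,0,0,0,0,0],[0,0,0,0,0,0],[0,0,0,0,0,0]]]' 10 30 >/dev/null;  python3 go.py 441 -309 60 90
```

```text
t 3.8 p [ 441.9 -310.9   11.2] F [-0.3  0.2  0.4] w 65.0mm g 0.0 yaw 90.0
[441.0, -309.0, 11.0, 90.0] turn [0.01 0.01 0.  ] shift(now axes) [ 0.03 -0.01  0.  ] shift(after turn) [ 0.03 -0.01  0.  ]
t 4.5 p [ 441.9 -310.9   11.3] F [-0.9  1.9  5.5] w 32.4mm g 30.1 yaw 90.0
[441.0, -309.0, 60.0, 90.0] turn [0.01 0.01 0.  ] shift(now axes) [ 0.03 -0.01 -0.81] shift(after turn) [ 0.03 -0.01 -0.81]
```

```bash

python3 -m inch '[[[0,0,-0.3,0,0,0],[0,0,-0.5,0,0,0],[0.2,0.4,-0.2,0,0,0],[0.25,0.5,0,0,0,0],[0.25,0.5,0,0,0,0],[0.25,0.5,0,0,0,0],[0.24,0.5,0,0,0,0],[0,0.04,0,0,0,0]]]' >/dev/null; python3 go.py 588.5 -239.5 25 90
python3 -m inch '[[[0,0,0,0,0,0],[0,0,0.3,0,0,0],[0,0,0.2,0,0,0],[0,0,0,0,0,0]]]' >/dev/null;  python3 go.py 588.5 -239.5 25 90
```

```text
t 5.5 p [ 589.4 -238.1   71.3] F [ 0.9  0.3 -0.4] w 32.7mm g 30.1 yaw 90.1
[588.5, -239.5, 25.0, 90.0] turn [0.01 0.   0.02] shift(now axes) [-0.02 -0.02  0.77] shift(after turn) [-0.02 -0.02  0.77]
t 6.0 p [ 586.4 -238.6   38.4] F [-0.9  0.7 -1.1] w 32.9mm g 30.1 yaw 90.0
[588.5, -239.5, 25.0, 90.0] turn [-0.03 -0.02 -0.  ] shift(now axes) [-0.02  0.04  0.22] shift(after turn) [-0.01  0.04  0.22]
```

```bash

python3 -m inch '[[[-0.02,0.03,0.15,0,0,0],[0,0,0.06,0,0,0],[0,0,0.03,0,0,0],[0,0,0,0,0,0],[0,0,0,0,0,0]]]' >/dev/null; python3 go.py 588.5 -239.5 23 90
python3 -m inch '[[[0,0,0.02,0,0,0],[0,0,0,0,0,0],[0,0,0,0,0,0]]]' >/dev/null;  python3 go.py 588.5 -239.5 23 90
```

```text
t 6.7 p [ 589.9 -240.4   26.4] F [-0.6 -0.   0. ] w 32.7mm g 30.1 yaw 90.0
[588.5, -239.5, 23.0, 90.0] turn [0. 0. 0.] shift(now axes) [ 0.02 -0.02  0.06] shift(after turn) [ 0.02 -0.02  0.06]
t 7.0 p [ 589.7 -240.4   24.9] F [-0.2  0.2  0.6] w 32.8mm g 30.1 yaw 90.0
[588.5, -239.5, 23.0, 90.0] turn [0. 0. 0.] shift(now axes) [ 0.01 -0.02  0.03] shift(after turn) [ 0.01 -0.02  0.03]
```

```bash

python3 -m inch '[[[0,-0.02,0.02,0,0,0],[0,0,0.02,0,0,0],[0,0,0,0,0,0],[0,0,0,0,0,0]]]' >/dev/null; python3 go.py 588.5 -239.5 23 90
python3 -m inch '[[[0,0,0,0,0,0],[0,0,0,0,0,0],[0,0,0,0,0,0],[0,0,0,0,0,0],[0,0,0,0,0,0]]]' 60 >/dev/null;  python3 go.py 588.5 -239.5 60 90
```

```text
t 7.5 p [ 588.4 -240.4   23.3] F [-3.1  1.3  5.8] w 32.7mm g 30.7 yaw 90.0
[588.5, -239.5, 23.0, 90.0] turn [-0.  0.  0.] shift(now axes) [0.01 0.   0.  ] shift(after turn) [0.01 0.   0.  ]
t 8.2 p [ 588.5 -240.3   22.4] F [ 0.4 -0.6  0.7] w 60.3mm g 0.0 yaw 90.0
[588.5, -239.5, 60.0, 90.0] turn [-0.  0.  0.] shift(now axes) [ 0.01  0.   -0.63] shift(after turn) [ 0.01  0.   -0.63]
```

```bash

python3 -m inch '[[[0,0,-0.3,0,0,0],[0,0,-0.6,0,0,0],[0,0,-0.9,0,0,0],[0.7,-0.3,-0.3,0,0,0],[0.9,-0.3,0,0,0,0],[0.9,-0.3,0,0,0,0],[0.9,-0.3,0,0,0,0],[0.9,-0.3,0,0,0,0]]]' >/dev/null
python3 -m inch '[[[0.9,-0.3,0,0,0,0],[0.9,-0.3,0,0,0,0],[0.62,-0.12,0,0,0,0],[0,0,0,0,0,-0.82],[0,0,0,0,0,-0.83],[0,0,0,0,0,0],[0,0,0,0,0,0]]]' >/dev/null
python3 - <<'E'
from h import *
c=r.get_calibration("wrist");np.save("cal2.npy",c,allow_pickle=True);cv2.imwrite("pics/w2.png",r.read_camera("wrist")[:,:,::-1])
E
python3 go.py 455 163 2 99.9
```

```text
t 10.1 p [455.4 162.7 149. ] F [-0.3 -0.5  0.2] w 60.0mm g 0.0 yaw 99.8
[455.0, 163.0, 2.0, 99.9] turn [ 0.01  0.   -0.02] shift(now axes) [ 0.01 -0.01  2.45] shift(after turn) [ 0.01 -0.01  2.45]
```

View pics/w2.png

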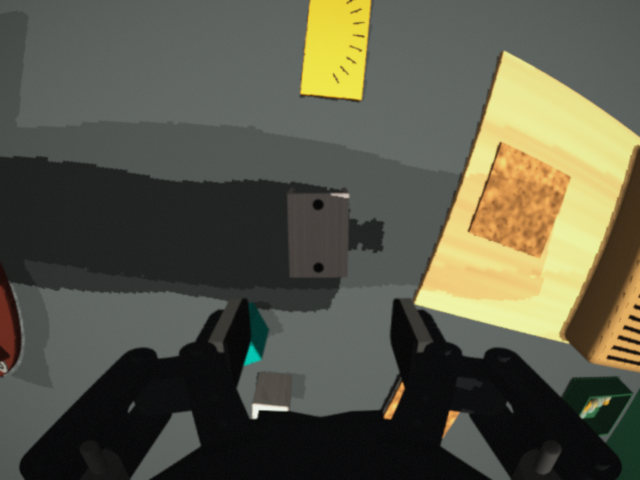

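The wrist view shows the bracket top with corners (289,193), (349,196), (348,276), (289,276), square to the fingers. The housing pad corners are (500,143), (570,177), (541,255), (470,229), and the board's near edge runs (503,53) to (416,303).

```bash
python3 - <<'E'
from h import *
c=np.load("cal2.npy",allow_pickle=True).item()
q=lambda L,z:np.array([onz(*fray(c,p),z)[:2]*1e3 for p in L])
b=q([(289,193),(349,196),(348,276),(289,276)],.03);print("bracket",b.round(),b.mean(0).round(1))
h=q([(500,143),(570,177),(541,255),(470,229)],.012);print("hpad",h.round(),h.mean(0).round(1))
e=q([(503,53),(416,303)],.006);d=e[0]-e[1];print("board edge",e.round(),np.degrees(np.arctan2(d[1],d[0])))
d=h[0]-h[3]+h[1]-h[2];print("pad y yaw",np.degrees(np.arctan2(d[1],d[0])))
E
python3 -m inch '[[[0,0,0.5,0,0,0],[0,0,0.5,0,0,0],[0,0,0.5,0,0,0],[0,0,0.4,0,0,0],[0,0,0.3,0,0,0],[0,0,0.2,0,0,0],[0,0,0,0,0,0],[0,0,0,0,0,0]]]' >/dev/null;  python3 go.py 455 163 2 99.9
```

```text
bracket [[428. 190.]
 [471. 195.]
 [482. 135.]
 [438. 127.]] [454.7 162. ]
hpad [[586. 259.]
 [665. 250.]
 [657. 175.]
 [577. 185.]] [621.2 217.2]
board edge [[578. 336.]
 [550. 110.]] 82.94879140240027
pad y yaw 83.24298775275817
t 11.1 p [455.9 162.9   5.3] F [ 0.8 -0.2 -1.1] w 59.8mm g 0.0 yaw 99.9
[455.0, 163.0, 2.0, 99.9] turn [0.01 0.   0.  ] shift(now axes) [ 0.   -0.01  0.05] shift(after turn) [ 0.   -0.01  0.05]
```

```bash

python3 -m inch '[[[0,0,0.05,0,0,0],[0,0,0,0,0,0],[0,0,0,0,0,0]]]' >/dev/null
python3 -m inch '[[[0,0,0,0,0,0],[0,0,0,0,0,0],[0,0,0,0,0,0],[0,0,0,0,0,0],[0,0,0,0,0,0],[0,0,0,0,0,0]]]' 20 40 >/dev/null;  python3 go.py 594.5 -3 16 90
python3 -m inch '[[[0,0,-0.2,0,0,0],[0,0,-0.4,0,0,0],[0,0,-0.4,0,0,0],[0,0,0,0,0,0.82],[0,0,0,0,0,0.83],[0,0,0,0,0,0],[0,0,0,0,0,0]]]' >/dev/null;  python3 go.py 594.5 -3 16 90
```

```text
t 12.2 p [455.4 162.9   1.7] F [-0.9  0.6  5.3] w 43.2mm g 41.4 yaw 99.9
[594.5, -3.0, 16.0, 90.0] turn [0.   0.   1.65] shift(now axes) [-3.12  1.81 -0.24] shift(after turn) [-2.76  2.32 -0.24]
t 13.1 p [455.2 162.8  61.6] F [-0.2  0.4 -0.7] w 43.6mm g 41.2 yaw 90.1
[594.5, -3.0, 16.0, 90.0] turn [-0.    0.    0.02] shift(now axes) [-2.77  2.32  0.76] shift(after turn) [-2.76  2.32  0.76]
```

```bash

python3 -m inch '[[[-0.45,0.4,0,0,0,0],[-0.6,0.5,0,0,0,0],[-0.6,0.5,0,0,0,0],[-0.6,0.5,0,0,0,0],[-0.5,0.4,0.2,0,0,0],[-0.02,0.02,0.2,0,0,0],[0,0,0.2,0,0,0],[0,0,0,0,0,0]]]' >/dev/null
python3 -m inch '[[[0,0,0.1,0,0,0],[0,0,0,0,0,0],[0,0,0,0,0,0]]]' >/dev/null;  python3 go.py 594.5 -3 14 90
```

```text
t 14.4 p [594.6  -3.2  19.9] F [-0.3 -0.9 -2.1] w 43.3mm g 41.4 yaw 90.0
[594.5, -3.0, 14.0, 90.0] turn [0.   0.   0.01] shift(now axes) [ 0.  -0.   0.1] shift(after turn) [ 0.  -0.   0.1]
```

```bash

python3 -m inch '[[[0,0,0.05,0,0,0],[0,0,0.03,0,0,0],[0,0,0.02,0,0,0],[0,0,0.02,0,0,0],[0,0,0,0,0,0],[0,0,0,0,0,0]]]' >/dev/null;  python3 go.py 594.5 -3 14 90
python3 -m inch '[[[0,0,0,0,0,0],[0,0,0,0,0,0],[0,0,0,0,0,0],[0,0,0,0,0,0],[0,0,0,0,0,0]]]' 60 >/dev/null; python3 go.py 438.5 -3 130 95
```

```text
t 15.2 p [594.4  -3.4  13.7] F [-7.1  1.2 12.4] w 43.6mm g 43.1 yaw 90.0
[594.5, -3.0, 14.0, 90.0] turn [-0.  0.  0.] shift(now axes) [ 0.01  0.   -0.  ] shift(after turn) [ 0.01  0.   -0.  ]
t 15.8 p [594.4  -3.3  12.2] F [-0.3 -0.3  0.3] w 60.3mm g 0.0 yaw 90.0
[438.5, -3.0, 130.0, 95.0] turn [-0.    0.   -0.83] shift(now axes) [ 0.01 -2.6  -1.96] shift(after turn) [ 0.23 -2.59 -1.96]
```

```bash

python3 -m inch '[[[0,0,-0.4,0,0,0],[0,0,-0.8,0,0,0],[0,0,-0.8,0,0,0],[0,-0.6,0,0,0,0],[0,-0.8,0,0,0,0],[0,-0.8,0,0,0,0],[0.01,-0.4,0,0,0,-0.83],[0,0,0,0,0,0]]]' >/dev/null
python3 - <<'E'
from h import *
c=r.get_calibration("wrist");np.save("cal3.npy",c,allow_pickle=True);cv2.imwrite("pics/w3.png",r.read_camera("wrist")[:,:,::-1])
E
python3 go.py 438.5 -3 12 95
```

```text
t 16.9 p [438.8  -2.9 132.6] F [ 0.8 -0.4 -0.5] w 59.8mm g 0.0 yaw 94.9
[438.5, -3.0, 12.0, 95.0] turn [ 0.01  0.01 -0.02] shift(now axes) [ 0.   -0.01  2.01] shift(after turn) [-0.   -0.    2.01]
```

View pics/w3.png

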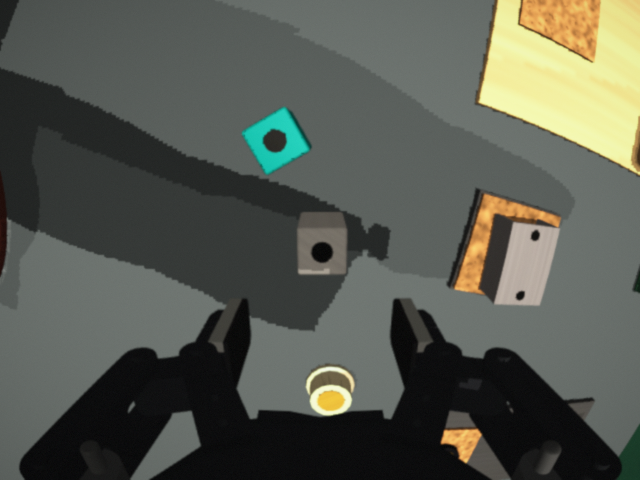

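The wrist view shows the can's dark disc at (322,252), square to the fingers. The turquoise look-alike is at (275,140), well clear. The bracket stands on the mid pad, with top holes at (535,235) and (520,295).

```bash
python3 - <<'E'
from h import *
c=np.load("cal3.npy",allow_pickle=True).item()
q=lambda L,z:np.array([onz(*fray(c,p),z)[:2]*1e3 for p in L])
print("can",q([(322,252)],.05))
b=q([(535,235),(520,295)],.042);print("bracket",b.round(),b.mean(0))
E
python3 -m inch '[[[0,0,0.4,0,0,0],[0,0,0.5,0,0,0],[0,0,0.5,0,0,0],[0,0,0.3,0,0,0],[0,0,0.2,0,0,0],[0,0,0.1,0,0,0],[0,0,0,0,0,0],[0,0,0,0,0,0]]]' >/dev/null;  python3 go.py 438.5 -3 12 95
python3 -m inch '[[[0,0,0,0,0,0],[0,0,0,0,0,0],[0,0,0,0,0,0],[0,0,0,0,0,0],[0,0,0,0,0,0],[0,0,0,0,0,0]]]' 10 30 >/dev/null;  python3 go.py 594.4 -3.3 56 90
```

```text
can [[439.25477624  -3.08470993]]
bracket [[595.  20.]
 [595. -28.]] [594.6133176   -3.87145535]
t 17.9 p [439.   -2.9  13. ] F [-0.   0.3 -0.2] w 60.1mm g 0.0 yaw 95.0
[438.5, -3.0, 12.0, 95.0] turn [ 0.01  0.01 -0.  ] shift(now axes) [-0.   -0.01  0.02] shift(after turn) [-0.   -0.01  0.02]
t 18.6 p [438.9  -2.9  12.8] F [-0.1 -0.2  5.5] w 31.3mm g 30.4 yaw 95.0
[594.4, -3.3, 56.0, 90.0] turn [0.01 0.   0.83] shift(now axes) [-0.23  2.58 -0.72] shift(after turn) [-0.01  2.59 -0.72]
```

```bash

python3 -m inch '[[[0,0,-0.3,0,0,0],[0,0,-0.5,0,0,0],[0,0,-0.5,0,0,0.83],[0,0.4,0,0,0,0],[-0.01,0.7,0,0,0,0],[0,0.8,0,0,0,0],[0,0.6,0,0,0,0],[0,0.09,0,0,0,0]]]' >/dev/null
python3 -m inch '[[[0,0,0.2,0,0,0],[0,0,0.2,0,0,0],[0,0,0,0,0,0],[0,0,0,0,0,0]]]' >/dev/null;  python3 go.py 594.4 -3.5 55 90
```

```text
t 20.1 p [593.6  -3.3  66.5] F [0.6 0.2 0.5] w 31.6mm g 30.2 yaw 90.0
[594.4, -3.5, 55.0, 90.0] turn [0. 0. 0.] shift(now axes) [-0.    0.01  0.19] shift(after turn) [-0.    0.01  0.19]
```

```bash

python3 -m inch '[[[0,0.01,0.1,0,0,0],[0,0,0.05,0,0,0],[0,0,0.02,0,0,0],[0,0,0.02,0,0,0],[0,0,0,0,0,0],[0,0,0,0,0,0]]]' >/dev/null;  python3 go.py 594.4 -3.5 55 90
python3 -m inch '[[[0,0,0.01,0,0,0],[0,0,0,0,0,0],[0,0,0,0,0,0]]]' >/dev/null;  python3 go.py 594.4 -3.5 55 90
```

```text
t 20.9 p [594.5  -3.3  55. ] F [ 0.2  0.4 -0.3] w 31.7mm g 30.1 yaw 90.0
[594.4, -3.5, 55.0, 90.0] turn [0. 0. 0.] shift(now axes) [-0. -0. -0.] shift(after turn) [-0. -0. -0.]
t 21.2 p [594.6  -3.4  54.8] F [-2.5  0.7  5.8] w 31.6mm g 30.8 yaw 90.0
[594.4, -3.5, 55.0, 90.0] turn [0. 0. 0.] shift(now axes) [-0. -0. -0.] shift(after turn) [-0. -0. -0.]
```

```bash

python3 -m inch '[[[0,0,0,0,0,0],[0,0,0,0,0,0],[0,0,0,0,0,0],[0,0,0,0,0,0],[0,0,-0.4,0,0,0],[0,0,-0.7,0,0,0],[0,0,-0.7,0,0,0],[0,-0.5,0,0,0,0]]]' 60 >/dev/null
python3 -m inch '[[[0.4,-0.4,0,0,0,0],[0.9,-0.4,0,0,0,0],[0.9,-0.4,0,0,0,0],[0.9,-0.4,0,0,0,0],[0.9,-0.4,0,0,0,0],[0.9,0,0,0,0,0],[0.39,0,0,0,0,-0.75],[0,0,0,0,0,0]]]' >/dev/null
python3 -m inch '[[[0,0,0,0,0,0]]]' >/dev/null
python3 - <<'E'
from h import *
c=r.get_calibration("wrist");np.save("cal4.npy",c,allow_pickle=True);cv2.imwrite("pics/w4.png",r.read_camera("wrist")[:,:,::-1])
E
python3 go.py 443 314 0 94.5
```

```text
t 23.4 p [444.5 313.2 162.2] F [-1.   0.4 -0.6] w 59.8mm g 0.0 yaw 94.4
[443.0, 314.0, 0.0, 94.5] turn [-0.    0.   -0.02] shift(now axes) [ 0.02 -0.02  2.7 ] shift(after turn) [ 0.01 -0.02  2.7 ]
```

View pics/w4.png

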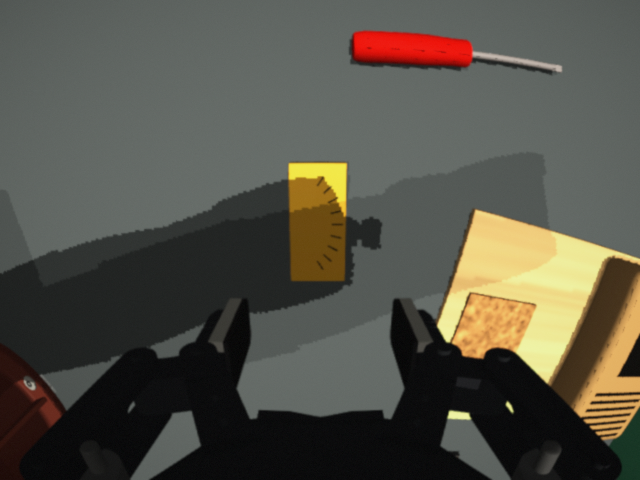

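The wrist view shows the plate with corners (289,163), (348,163), (345,280), (291,281), square to the fingers, and the screwdriver well away at (350–560, 30–70).

```bash
python3 - <<'E'
from h import *
c=np.load("cal4.npy",allow_pickle=True).item()
q=lambda L,z:np.array([onz(*fray(c,p),z)[:2]*1e3 for p in L])
b=q([(289,163),(348,163),(345,280),(291,281)],.012);print(b.round(),b.mean(0))
E
python3 -m inch '[[[0.01,-0.02,0.5,0,0,0],[0,0,0.6,0,0,0],[0,0,0.6,0,0,0],[0,0,0.4,0,0,0],[0,0,0.3,0,0,0],[0,0,0.2,0,0,0],[0,0,0,0,0,0],[0,0,0,0,0,0]]]' >/dev/null;  python3 go.py 443 314 0 94.5
```

```text
[[416. 362.]
 [462. 366.]
 [469. 267.]
 [424. 263.]] [442.87951093 314.3879562 ]
t 24.4 p [443.9 314.8   7.2] F [ 0.3 -0.7 -0.5] w 60.0mm g 0.0 yaw 94.5
[443.0, 314.0, 0.0, 94.5] turn [ 0.01 -0.    0.  ] shift(now axes) [-0.01 -0.02  0.12] shift(after turn) [-0.01 -0.02  0.12]
```

```bash

python3 -m inch '[[[0,-0.01,0.08,0,0,0],[0,0,0.05,0,0,0],[0,0,0,0,0,0],[0,0,0,0,0,0]]]' >/dev/null;  python3 go.py 443 314 0 94.5
python3 -m inch '[[[0,0,0,0,0,0],[0,0,0,0,0,0],[0,0,0,0,0,0],[0,0,0,0,0,0],[0,0,0,0,0,0],[0,0,0,0,0,0]]]' 25 50 >/dev/null;  python3 go.py 621 217 13 83.1
python3 -m inch '[[[0,0,-0.2,0,0,0],[0,0,-0.4,0,0,0],[0,0,-0.4,0,0,0],[0,0,0,0,0,0.95],[0,0,0,0,0,0.95],[0,0,0,0,0,0],[0,0,0,0,0,0]]]' >/dev/null;  python3 go.py 621 217 13 83.1
```

```text
t 24.9 p [442.6 314.5  -1.5] F [0.5 0.4 0.6] w 60.1mm g 0.0 yaw 94.5
[443.0, 314.0, 0.0, 94.5] turn [0. 0. 0.] shift(now axes) [-0.01  0.01 -0.03] shift(after turn) [-0.01  0.01 -0.03]
t 25.7 p [443.  314.6  -1.1] F [-0.3 -0.6  5.6] w 44.8mm g 52.4 yaw 94.5
[621.0, 217.0, 13.0, 83.1] turn [ 0.01 -0.    1.9 ] shift(now axes) [-1.86  2.83 -0.23] shift(after turn) [-1.26  3.14 -0.23]
t 26.6 p [442.4 314.4  58.5] F [-0.4 -1.1 -0.7] w 44.5mm g 51.7 yaw 83.2
[621.0, 217.0, 13.0, 83.1] turn [-0.    0.    0.02] shift(now axes) [-1.26  3.15  0.76] shift(after turn) [-1.25  3.15  0.76]
```

```bash

python3 -m inch '[[[-0.15,0.4,0,0,0,0],[-0.25,0.6,0,0,0,0],[-0.25,0.6,0,0,0,0],[-0.25,0.6,0,0,0,0],[-0.25,0.6,0.1,0,0,0],[-0.11,0.35,0.2,0,0,0],[0,0,0.2,0,0,0],[0,0,0.1,0,0,0]]]' >/dev/null
python3 -m inch '[[[0,0,0.05,0,0,0],[0,0,0,0,0,0],[0,0,0,0,0,0]]]' >/dev/null;  python3 go.py 621 217 11 83.1
```

```text
t 27.9 p [621.2 217.1  20.1] F [-0.1 -0.2 -1.1] w 44.9mm g 51.7 yaw 83.1
[621.0, 217.0, 11.0, 83.1] turn [ 0.01 -0.    0.01] shift(now axes) [-0.   -0.    0.15] shift(after turn) [-0.   -0.    0.15]
```

```bash

python3 -m inch '[[[0,0,0.06,0,0,0],[0,0,0.04,0,0,0],[0,0,0.03,0,0,0],[0,0,0.03,0,0,0],[0,0,0,0,0,0],[0,0,0,0,0,0]]]' >/dev/null;  python3 go.py 621 217 11 83.1
```

```text
t 28.7 p [621.1 216.8  11. ] F [-4.9 -0.7  8.2] w 44.4mm g 52.8 yaw 83.1
[621.0, 217.0, 11.0, 83.1] turn [0. 0. 0.] shift(now axes) [ 0. -0. -0.] shift(after turn) [ 0. -0. -0.]
```

```bash

python3 -m inch '[[[0,0,0,0,0,0],[0,0,0,0,0,0],[0,0,0,0,0,0],[0,0,0,0,0,0],[0,0,-0.4,0,0,0],[0,0,-0.9,0,0,0],[0,0,-0.9,0,0,-0.55],[0,0,0,0,0,-0.6]]]' 60 >/dev/null
python3 -m inch '[[[-0.4,-0.3,0,0,0,0],[-0.8,-0.4,0,0,0,0],[-0.8,-0.4,0,0,0,0],[-0.8,-0.4,0,0,0,0],[-0.8,-0.4,0,0,0,0],[-0.8,-0.4,0,0,0,0],[-0.8,-0.4,0,0,0,0],[-0.84,0,0,0,0,0]]]' >/dev/null
python3 -m inch '[[[0,0,0,0,0,0],[0,0,0,0,0,0]]]' >/dev/null
python3 - <<'E'
from h import *
c=r.get_calibration("wrist");np.save("cal5.npy",c,allow_pickle=True);cv2.imwrite("pics/w5.png",r.read_camera("wrist")[:,:,::-1])
cv2.imwrite("pics/top5.png",r.read_camera("top")[:,:,::-1])
E
python3 go.py 459 -145.5 3 90
```

```text
t 31.0 p [ 459.3 -144.7  141.9] F [0.7 0.3 0. ] w 59.8mm g 0.0 yaw 90.1
[459.0, -145.5, 3.0, 90.0] turn [-0.   -0.    0.01] shift(now axes) [-0.01 -0.01  2.31] shift(after turn) [-0.01 -0.01  2.31]
```

View pics/w5.png

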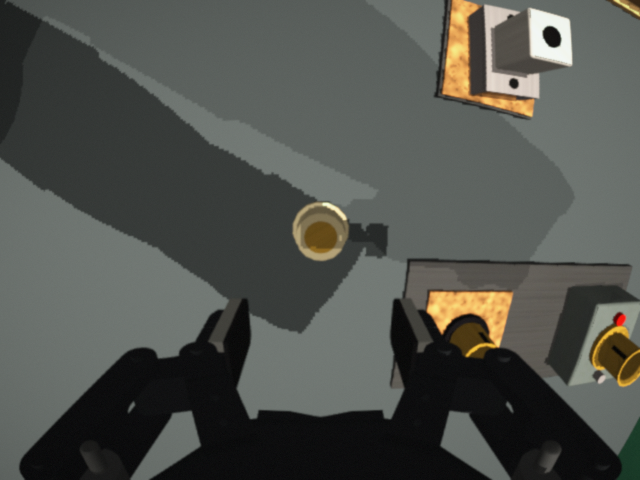

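View pics/top5.png

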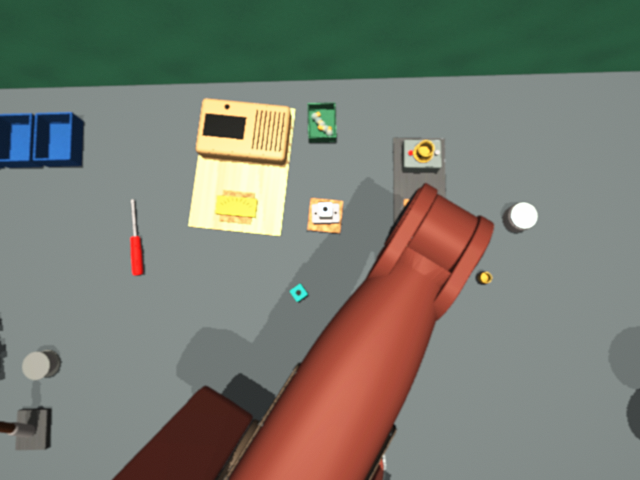

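The wrist view shows the knob's disc at (320,237), the can centred on the bracket at (550,38), and the holder on the jig pad. The top view shows the plate at about (236,205) on the housing pad. I'll measure the plate and grip the knob.

```bash
python3 - <<'E'
from h import *
c=np.load("cal5.npy",allow_pickle=True).item();ct=r.get_calibration("top")
q=lambda p,z:(onz(*fray(c,p),z)[:2]*1e3).round(1)
print("knob",q((320,237),.026),"can",q((551.5,37),.092))
h=cv2.cvtColor(cv2.imread("pics/top5.png"),cv2.COLOR_BGR2HSV)
for k in blobs(h,(22,150,150),(32,255,255),200):
    w=np.array([onz(*ray(ct,p[0]),.024)[:2] for p in k])*1000
    M=cv2.minAreaRect(w.astype(np.float32));print("plate",M)
E
python3 -m inch '[[[-0.01,0,0.5,0,0,0],[0,0,0.5,0,0,0],[0,0,0.5,0,0,0],[0,0,0.4,0,0,0],[0,0,0.25,0,0,0],[0,0,0.14,0,0,0],[0,0,0,0,0,0],[0,0,0,0,0,0]]]' >/dev/null;  python3 go.py 459 -145.5 3 90
python3 -m inch '[[[0,0,0,0,0,0],[0,0,0,0,0,0],[0,0,0,0,0,0],[0,0,0,0,0,0],[0,0,0,0,0,0],[0,0,0,0,0,0]]]' 15 25 >/dev/null;  python3 go.py 621 217 150 90
```

```text
knob [ 459.2 -145.4] can [594.5  -4. ]
t 32.0 p [ 459.8 -146.6    5.4] F [-0.2 -0.4 -0.1] w 60.0mm g 0.0 yaw 90.0
[459.0, -145.5, 3.0, 90.0] turn [0.01 0.01 0.  ] shift(now axes) [ 0.02 -0.01  0.04] shift(after turn) [ 0.02 -0.01  0.04]
t 32.8 p [ 459.7 -146.6    5.3] F [-0.7  0.3  5.3] w 35.6mm g 24.9 yaw 90.0
[621.0, 217.0, 150.0, 90.0] turn [0.01 0.01 0.  ] shift(now axes) [ 6.06  2.69 -2.41] shift(after turn) [ 6.06  2.69 -2.41]
```

```bash

python3 -m inch '[[[0,0,-0.3,0,0,0],[0,0,-0.6,0,0,0],[0,0,-0.8,0,0,0],[0,0,-0.5,0,0,0],[0.3,0.2,0,0,0,0],[0.6,0.3,0,0,0,0],[0.8,0.4,0,0,0,0],[0.8,0.4,0,0,0,0]]]' >/dev/null
python3 -m inch '[[[0.8,0.4,0,0,0,0],[0.8,0.4,0,0,0,0],[0.8,0.3,0,0,0,0],[0.8,0.2,0,0,0,0],[0.34,0.09,0,0,0,0],[0,0,0,0,0,0],[0,0,0,0,0,0]]]' >/dev/null;  python3 go.py 621 216 30 90
python3 - <<'E'
from h import *
c=r.get_calibration("wrist");np.save("cal6.npy",c,allow_pickle=True);cv2.imwrite("pics/w6.png",r.read_camera("wrist")[:,:,::-1])
E
```

```text
t 34.6 p [620.5 215.6 137. ] F [ 0.4  1.9 -0.6] w 36.3mm g 25.2 yaw 90.0
[621.0, 216.0, 30.0, 90.0] turn [ 0.  0. -0.] shift(now axes) [0.01 0.01 1.78] shift(after turn) [0.01 0.01 1.78]
```

View pics/w6.png

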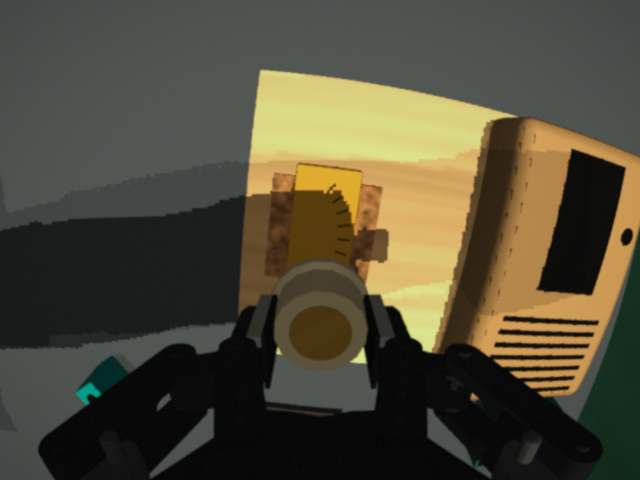

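The wrist view shows the knob held level above the plate. The plate's far end corners are (297,163) and (361,170), and it is centred on the cork.

```bash
python3 - <<'E'
from h import *
c=np.load("cal6.npy",allow_pickle=True).item()
q=lambda p,z:onz(*fray(c,p),z)[:2]*1e3
a,b=q((297,163),.024),q((361,170),.024);u=(b-a)/np.linalg.norm(b-a);n=np.array([u[1],-u[0]])
print(a,b,"centre",(a+b)/2+50*n,"yaw y",np.degrees(np.arctan2(-n[1],-n[0])))
E
python3 -m inch '[[[0.01,0.01,0.4,0,0,0],[0,0,0.5,0,0,0],[0,0,0.4,0,0,0],[0,0,0.2,0,0,0],[0,0,0.1,0,0,0],[0,0,0,0,0,0],[0,0,0,0,0,0]]]' >/dev/null;  python3 go.py 621 216 29 90
```

```text
[604.82912578 269.14718405] [648.81842959 264.43600827] centre [621.49931588 217.0759034 ] yaw y 83.8870253945169
t 35.6 p [621.8 216.8  41.6] F [-0.3 -0.9 -0. ] w 35.9mm g 25.2 yaw 90.0
[621.0, 216.0, 29.0, 90.0] turn [ 0.01 -0.    0.  ] shift(now axes) [-0.01 -0.01  0.21] shift(after turn) [-0.01 -0.01  0.21]
```

```bash

python3 -m inch '[[[-0.01,-0.01,0.1,0,0,0],[0,0,0.05,0,0,0],[0,0,0.03,0,0,0],[0,0,0.02,0,0,0],[0,0,0,0,0,0],[0,0,0,0,0,0]]]' >/dev/null;  python3 go.py 621 216 29 90
python3 -m inch '[[[0,0,0.02,0,0,0],[0,0,0,0,0,0],[0,0,0,0,0,0]]]' >/dev/null;  python3 go.py 621 216 29 90
```

```text
t 36.3 p [620.3 216.2  29.3] F [-5.3 -1.1  7.3] w 35.9mm g 25.9 yaw 90.0
[621.0, 216.0, 29.0, 90.0] turn [-0.  0.  0.] shift(now axes) [-0.    0.01  0.01] shift(after turn) [-0.    0.01  0.01]
t 36.7 p [620.3 216.2  29.3] F [-9.5 -2.3 16.3] w 35.8mm g 26.7 yaw 90.0
[621.0, 216.0, 29.0, 90.0] turn [0. 0. 0.] shift(now axes) [-0.    0.01  0.  ] shift(after turn) [-0.    0.01  0.  ]
```

Contact is made, so I release, rise and check from above.

```bash

python3 -m inch '[[[0,0,-0.01,0,0,0],[0,0,0,0,0,0],[0,0,0,0,0,0],[0,0,0,0,0,0],[0,0,-0.3,0,0,0],[0,0,-0.7,0,0,0],[0,0,-0.8,0,0,0],[0,0,-0.8,0,0,0]]]' 62 >/dev/null
python3 -m inch '[[[-0.8,-0.7,-0.3,0,0,0],[-0.8,-0.7,-0.3,0,0,0],[-0.8,-0.7,-0.3,0,0,0],[-0.4,-0.7,0,0,0,0],[0,-0.4,0,0,0,0],[0,0,0,0,0,0],[0,0,0,0,0,0]]]'
python3 - <<'E'
from h import *
c=r.get_calibration("wrist");np.save("cal7.npy",c,allow_pickle=True)
cv2.imwrite("pics/w7.png",r.read_camera("wrist")[:,:,::-1])
R=lambda i,x,y,w,h,k:cv2.resize(i[y:y+h,x:x+w],None,fx=k,fy=k,interpolation=cv2.INTER_CUBIC)
T=r.read_camera("top")[:,:,::-1];S=r.read_camera("scene")[:,:,::-1]
cv2.imwrite("pics/top7.png",T);cv2.imwrite("pics/scene7.png",S)
cv2.imwrite("pics/crop7.png",np.vstack([R(T,185,140,266,100,3),R(S,165,180,266,100,3)[:300], R(S,165,280,266,60,3)[:0]]))
E
```

```text
time_s: 38.58
tool_pos: [0.4365, 0.0564, 0.2356]
ee_rot: [0.707, 0.707, 0.0, 0.001]
contact_force: [-0.1, 0.0, -0.9]
width: 0.725
grasp_force: 0.0
```

View pics/crop7.png

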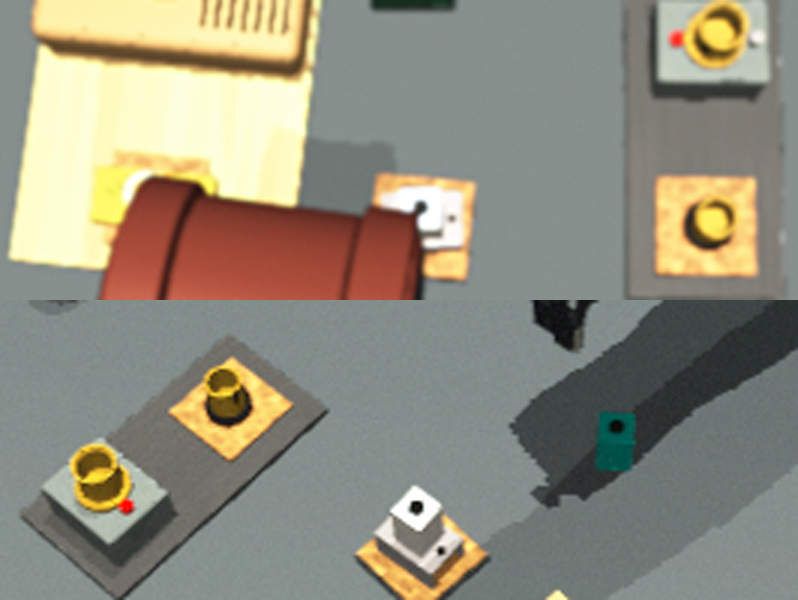

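View pics/w7.png

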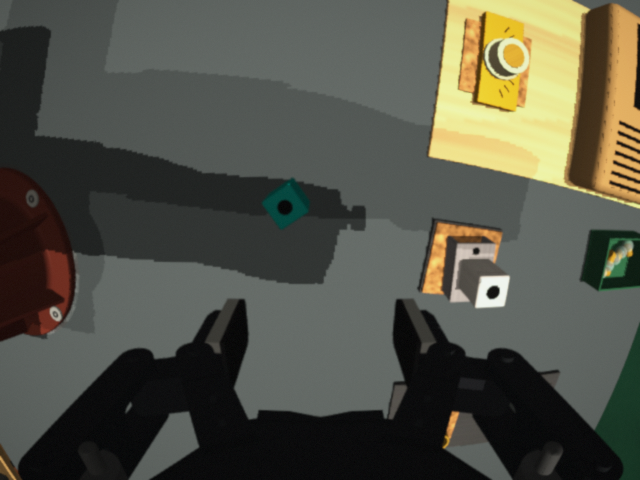

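The pictures show the holder on the jig pad, the can upright on the bracket on the mid pad, and the knob on the plate. Last, a numeric check.

```bash
python3 - <<'E'
from h import *
c=np.load("cal7.npy",allow_pickle=True).item()
q=lambda p,z:(onz(*fray(c,p),z)[:2]*1e3).round(1)
print("knob",q((514.5,52),.05),"plate",np.mean([q(p,.024) for p in((484,12),(525,17),(516,111),(477,103))],0),"can",q((492.5,292.5),.092))
print("holder",tri([ray(r.get_calibration("top"),(422.7,213.7)),ray(r.get_calibration("scene"),(239.7,206.7))])[0]*1e3)
E
```

```text
knob [621.8 220.6] plate [621.2   217.275] can [594.6  -4. ]
holder [ 585.27635259 -237.70647673   51.98931119]
```

All parts are within about 4 mm of their targets, so I'm handing the job in.

```bash
python3 -c "
from bench import r
print(r.sign_off())"
```

```text
the job is handed in; nothing more can be done
None
```

I handed the job in at about 39 s with all five parts set down in place and measured within about 4 mm of centre; the screwdriver and tin were not touched, and `sign_off()` returned no verdict.

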